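# Set the rip fence of a hobby table saw to the gauge mark and lock it

## Robot

A 6-joint arm with a two-finger parallel gripper is mounted at the origin on the work surface. World frame = base frame: x ahead of the robot, y to its left, z up, the work surface at z = 0. Lengths are in m, angles in degrees, forces in N, time in s.
With the tool pointing down it reaches from about 0.35 to 0.875 m from the base axis. Payload 4.2 kg.
Tool frame: the origin (TCP) lies on the centre line of the jaws, within the pads' length; the fingertips stand 17 mm ahead of it and the grasp point (between the pads) lies 2 mm behind it (tips_ahead is the distance from the TCP to the fingertips, in m); z points along the fingers, x is the direction in which the jaws open and shut, and the axes are right-handed (so a half turn about z gives the same grasp; the last joint's range is limited). The gripper opens to 87 mm and grips with 3 to 60 N. Pads are 19 mm wide; open, the fingers measure 117 mm over their backs; the gripper's body (75 mm by 190 mm) begins 51 mm behind the grasp point.
Start: joints at [-60.814, 22.042, 0.453, 0, -68.411, -14.817], TCP at [0.155, -0.605, 0.24] pointing down, gripper open.
Joint ranges: [-179.83, 179.83], [-69.29, 118.12], [-61.27, 80.66], [-181.25, 117.63], [-171.15, -9.14], [-177.46, 177.46]. Speed limits (degrees/s): [159.86, 159.86, 180, 180, 180, 180].

## Interface

Orientations are given as a 3x3 rotation matrix whose columns are the frame's x, y, z axes.
In Python, from station import sense, capture, camera_info, finish_job, boxes_of, spot_point, tips_ahead gives the robot as it stands. The module is installed in compiled form; this text tells all that it offers.
- The arm moves only by the tool carry_out, never from a script. Its arguments are lists of equal length, an entry for each row: "delta_pos": the shift along the tool's x, y, z scaled (see below), a list of three; "spin": the turn about the tool's z scaled (see below); "gripper": the opening in per cent of the stroke, from 0 (shut) to 100 (fully open). In form: {"delta_pos": [[x, y, z], ...], "spin": [spin, ...], "gripper": [gripper, ...]}. A call has 1 to 12 rows; each row is the pose to reach, as a shift and turn from the pose commanded when the call began, along the tool's axes at that moment; what a row does not reach only later rows make up. The controller multiplies each number of a shift by 0.1 m and each number of a turn by pi/4 rad. A row lasts 1/8 s, in which the tool goes at most 62.5 mm and 10.7 degrees, less where a joint would pass 70% of its speed; a pose out of reach is approached as far as the arm can. A call with a number of a shift or a turn outside -1 to 1 is refused whole. A call with a gripper value outside its range is refused whole. The fingers move at their own pace and stop on an object; the grip force is fixed at half the most. Time passes only in rows, so rows that repeat a pose let the fingers close. It gives the time, the measured TCP pose, the force and the opening at its end, in the units of the state.
- sense(): the state, without advancing time (a new reading comes with each control period).
- capture(name): name is "side" or "top"; returns the picture (400x640x3 uint8, red, green, blue); there is no depth.
- camera_info(name): a dict with "fov_y" (degrees; the focal length in pixels is half the picture's height over the tangent of half this angle, whatever the lens; pixels are square), "cx", "cy" (the principal point, pixels), "origin" and "rotation" of the camera in the world. Camera axes: x right, y down, z forward; pixel columns grow to the right and rows downward; lengths in m; the calibration is good to about 2 mm. A picture is of the moment at which its call begins. camera_info takes no time and is no camera call.
- finish_job(): hands the job in, once; it reports no verdict.
Trained networks look in the newest picture that a camera, given by its name, has taken for a name from the list of things; names that differ only in an ending like _2 or _b are one class to them, and where a whole thing is asked for, a point or a joint stands for the part that bears it (a point fixed in the world has none). Each returns a list of dicts, best first, with "p" (0 to 1); they miss things now and then, are a little off and sometimes report something else, mostly with a low value. They report only what shows in the picture. A call takes as long as a camera call.
- boxes_of(camera, query): "centre" ([x, y, z] in m, in world coordinates, good to about 4 mm: the middle of the surface that is visible of it).
- spot_point(camera, query): "centre" ([x, y, z] in m, in world coordinates, good to about 4 mm: a listed point, or the origin of a listed thing).
The state is a dict: "time_s": time; "joints": joint angles; "joint_velocities": joint speeds; "effort": joint torques, N m; "tcp_pos": TCP position; "ee_rot": TCP orientation; "wrist_force": force on the tool from outside, world axes, zero at the start; "moment": the same for the moment, N m; "gripper_width": opening from 0.0 (shut) to 1.0 (fully open).
Only numpy, scipy, OpenCV 4.12 (cv2) and the standard library are available. Lean on these libraries where they do the work, as an engineer would, in place of code of your own. Each camera call takes 0.05 s, during which the arm holds its last target. There are 200 camera calls.

## Task

Set the rip fence of the little red table saw: with a fingertip, roll the knurled wheel at the right-hand end of the front rail until the gap between fence and blade has closed so far that the fence's yellow pointer stands on the red gauge mark, then press the red lock lever fully down with the fingertip and move clear. Let the wheel move the fence, never push the fence itself; do not touch the blade, and leave everything else lying where it is.

Things in the scene. Friction and masses are not known exactly. Their poses are not given: they have to be found in the camera images.
- saw: small table saw fixed to the bench: red housing, aluminium table 300 (x) x 340 (y) mm, its top 120 mm above the bench. Origin on the bench under the table's middle; x points from its front (robot's side) to its back, along blade and fence; y to its left as seen from the front, z up. A dark rail with a white scale strip runs along the table's front edge, top 112 mm up
- blade: saw blade, a steel disc 100 mm across and 2 mm thick in the saw's x-z plane at the middle of the table, standing 24 mm out of the table, with a steel riving knife behind it; origin at its centre. Not to be touched
- fence: rip fence with its saddle: aluminium beam 306 mm long, 30 mm wide, top 156 mm above the bench, along the saw's x to the right of the blade, with a black saddle 60 mm wide on the front rail. Axes of the saw; origin on the beam's middle line, 99 mm above the bench, 10 mm before the beam's front end. Moved only by the screw that the wheel turns; do not push it
- fence_slide (a joint): travel of the fence along the saw's +y (to the left, towards the blade), in m; 0 leaves 44 mm between fence face and blade, greater values close the gap
- wheel (a joint): turn of the knurled wheel in rad, several turns allowed. Grows when the top of the wheel rolls to the saw's +x (away from the robot, to the back of the saw); each full turn (6.28) then moves the fence 10 mm towards the blade. It turns stiffly (0.05 N m, 2 N at the rim) and stays where it is left; press on it with about 5 to 10 N so that the fingertip does not slip
- wheel_top (a point): topmost point of the knurled wheel, mid-width, 125 mm above the bench (axes of the saw, it does not turn with the wheel). The wheel is a steel drum 50 mm across and 24 mm wide with fine ribs; its axis lies along the saw's y, 25 mm below this point. Nearest to it: the front rail's end, 8 mm left of its left face, and the table's corner, 5 mm lower than its top and 23 mm left of its left face
- pointer_tip (a point): tip of the yellow pointer (a needle 3 mm wide, pointing to the saw's back) that the fence carries to the left of its saddle, over the scale, 126 mm above the bench (axes of the saw)
- gauge_mark (a point): front end of the red gauge mark, 126 mm above the bench: an upright red fin 3 mm wide and 17 mm high on a small aluminium slide 16 mm wide that sits on the scale strip, to the left of the pointer at the start (5 to 18 mm). Axes of the saw. The pointer is on the mark when both have the same position along the saw's y
- lock_lever (a joint): lock lever at the front of the fence saddle: 0 raised by 29 degrees (unlocked, at the start), 0.5 pressed down level against its stop (locked). It stays where it is left; pressing on its pad takes about 2 to 6 N
- lever_pad (a point): middle of the upper face of the lever's red pad (34 x 26 mm, 11 mm thick). Raised at the start: 169 mm above the bench, 38 mm before the pivot along the saw's x; pressed down it swings to the front and ends 147.5 mm above the bench, 46 mm before the pivot. A fingertip coming straight down about 4 mm to the saw's -x (front) of its start stays on the pad all the way
- push_stick: yellow plastic push stick, 215 x 36 x 12 mm, lying on the saw table to the right of the fence; origin under its middle
- offcut: pale wood offcut, 190 x 55 x 10 mm, lying on the saw table to the left of the blade; origin under its middle
- tape_measure: yellow tape measure, 66 x 34 x 62 mm, standing on the bench to the right of the saw; origin under its middle
- screwdriver: green-handled screwdriver lying on the bench in front of the saw's left half; origin under its middle
- glue: white glue bottle, 56 mm across, 150 mm tall, on the bench to the left of the saw; origin under its middle
- screw_jar: amber jar with a brass lid, 72 mm across, 85 mm tall, on the bench left of the saw; origin under its middle
- model_car: blue and yellow model car, 185 x 90 x 84 mm, on the bench right of the saw; origin under its middle

How it is judged (in metres and radians):
On the way, in this order (a step that is already met when the one before it is completed fails the run):
1. the pointer is brought onto the gauge mark by rolling the wheel, the lever still up (y of pointer_tip in the frame of gauge_mark between -0.002 and 0.002 m and value of joint lock_lever below 0.2 rad), for 0.3 s.
2. then the lock lever is pressed down (value of joint lock_lever above 0.42 rad), for 0.2 s.
At the end, for the whole second after the job is handed in: the pointer stands within 2 mm of the gauge mark along the saw's y and is at rest, the lock lever is down (joint above 0.42 rad of 0.5), and none of the bystanders has moved 30 mm (y of pointer_tip in the frame of gauge_mark between -0.002 and 0.002 m and value of joint lock_lever above 0.42 rad and velocity of joint wheel between -0.1 and 0.1 rad/s and distance of each of push_stick, offcut, tape_measure, screwdriver, glue, screw_jar, model_car from where it was at the start of the episode below 0.03 m); the robot touches nothing.
It fails at once if the fence or its saddle is pushed directly (over 5 N) (contact force between any of the fingers, the arm and fence above 5 N).
It fails at once if the blade is touched (contact force between any of the fingers, the arm and blade above 1 N).
It fails at once if a bystander is lifted, carried or knocked 30 mm or more from its place (distance of any of push_stick, offcut, tape_measure, screwdriver, glue, screw_jar, model_car from where it was at the start of the episode above 0.03 m).
It also fails if it takes over 64 s, if anything falls off the work surface, if the arm or the gripper's body presses on something with over 40 N, if the wrist force passes 120 N, or if a joint passes its speed limit or range.

## Working session

There is one attempt and no reset: what is moved stays moved. The work goes in short steps, Python scripts to look and compute and a tool call to move; the robot and the scene stay as the last step left them, time stands still between calls to the robot, and variables do not carry over. Pictures are saved under pics/ and viewed, and the job is handed in when it is done.

Besides the shell and the picture viewer there is one more tool, called after "Call:" as name(argument=value, ...) on one line, values as JSON. carry_out: Moves the arm, as the interface text tells. Its arguments: {"type":"object","properties":{"delta_pos":{"type":"array","items":{"type":"array","items":{"type":"number","minimum":-1,"maximum":1}}},"spin":{"type":"array","items":{"type":"number","minimum":-1,"maximum":1}},"gripper":{"type":"array","items":{"type":"number"}}},"required":["delta_pos","spin","gripper"]}

```bash
mkdir -p pics; python3 - <<'E'
from station import *
import cv2,numpy as np
s=sense();print(s['time_s'],s['tcp_pos'],np.round(s['ee_rot'],3).tolist(),s['wrist_force'],s['gripper_width'],tips_ahead)
for c in('side','top'):
    cv2.imwrite(f'pics/{c}0.png',capture(c)[:,:,::-1]);i=camera_info(c);print(c,i)
    for q in('wheel_top','pointer_tip','gauge_mark','lever_pad','saw','fence'):
        print(c,q,[(np.round(d['centre'],4).tolist(),round(d['p'],2)) for d in spot_point(c,q)[:2]])
E
```

```text
0.0 [ 0.15497092 -0.60488655  0.23846108] [[-0.248, 0.969, -0.001], [0.969, 0.248, 0.002], [0.002, -0.0, -1.0]] [-0.13869319  0.12736294 -0.91859181] 0.9980011760561358 0.017
side {'fov_y': 43.05885725134274, 'cx': 321.9325177043436, 'cy': 202.89607554685932, 'origin': array([0.23442258, 0.98782613, 1.342259  ]), 'rotation': array([[-0.95758458, -0.21580239,  0.19094788],
       [-0.28815036,  0.714693  , -0.6373251 ],
       [ 0.00106717, -0.66531439, -0.74656254]])}
side wheel_top [([0.5288, -0.1556, 0.1258], 0.95), ([0.4915, 0.0038, 0.1737], 0.23)]
side pointer_tip [([0.5734, 0.0304, 0.1279], 0.65)]
side gauge_mark [([0.5749, 0.0388, 0.1241], 0.57)]
side lever_pad [([0.4809, -0.5326, -0.0018], 0.69), ([0.4886, 0.0031, 0.1717], 0.6)]
side saw [([0.7359, 0.0161, 0.0025], 0.6), ([0.6085, 0.2945, 0.0034], 0.16)]
side fence [([0.5592, -0.0151, 0.1006], 0.97)]
top {'fov_y': 43.65429188531178, 'cx': 320.4159218885496, 'cy': 203.85156771567492, 'origin': array([ 0.32498463, -0.02991991,  1.8931676 ]), 'rotation': array([[-1.30887876e-02, -9.93968816e-01,  1.08879180e-01],
       [-9.99912125e-01,  1.32400482e-02,  6.66405166e-04],
       [-2.10395155e-03, -1.08860890e-01, -9.94054767e-01]])}
top wheel_top [([0.5279, -0.1586, 0.1225], 0.64)]
top pointer_tip [([0.5718, 0.0278, 0.1256], 0.7)]
top gauge_mark []
top lever_pad [([0.4911, -0.0018, 0.1688], 0.53)]
top saw [([0.732, 0.0153, -0.0023], 0.88), ([0.4789, -0.5333, -0.0022], 0.54)]
top fence [([0.555, -0.0106, 0.0973], 0.59)]
```

```bash
python3 - <<'E'
import cv2
a=cv2.imread('pics/side0.png');b=cv2.imread('pics/top0.png')
cv2.imwrite('pics/both0.png',cv2.resize(a,(800,500)))
cv2.imwrite('pics/top0c.png',cv2.resize(b[90:290,200:460],None,fx=3,fy=3,interpolation=2))
cv2.imwrite('pics/top0d.png',cv2.resize(b,(800,500)))
E
```

```text
(no output)
```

View pics/both0.png

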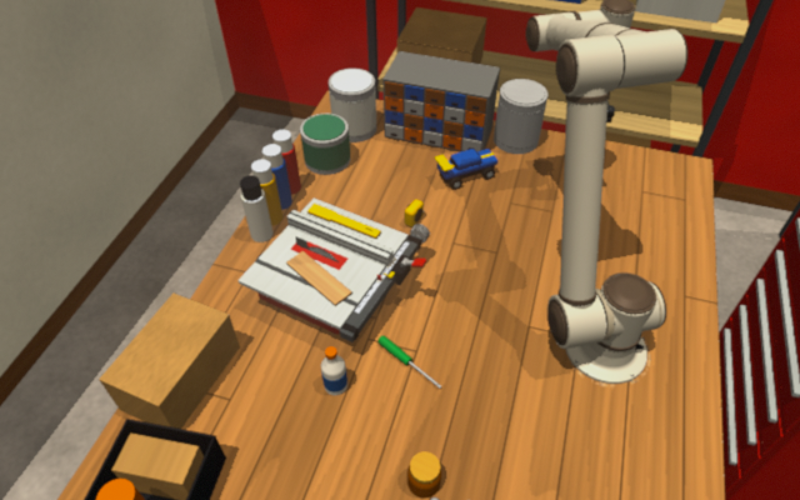

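View pics/top0d.png

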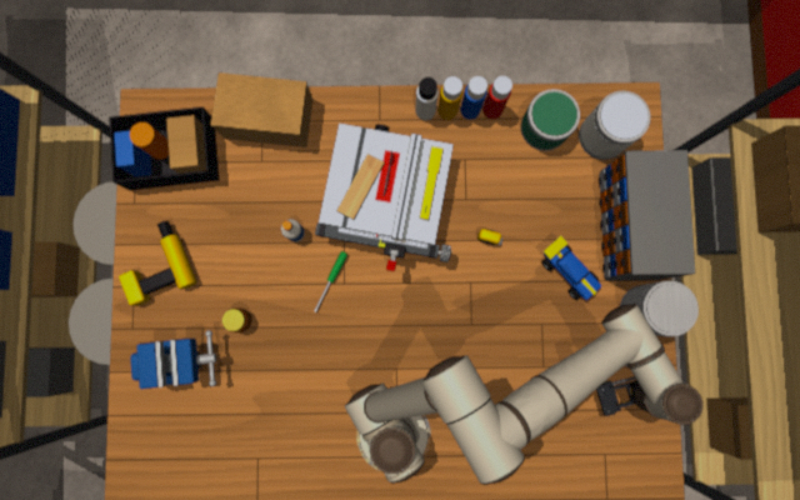

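The views show the saw near (0.73, 0.015), turned by about -8°. The wheel is at side px (420,230) and the lever pad at (418,262), in the 800-wide view. Next I'll take the yaw and a close-up of pointer and mark.

```bash
cat > h.py <<'E'
from station import *
import cv2,numpy as np
def ray(c,u,v,z):
    i=camera_info(c);f=200/np.tan(np.radians(i['fov_y']/2))
    d=i['rotation']@np.array([(u-i['cx'])/f,(v-i['cy'])/f,1]);o=i['origin']
    return o+d*(z-o[2])/d[2]
def proj(c,p):
    i=camera_info(c);f=200/np.tan(np.radians(i['fov_y']/2))
    q=i['rotation'].T@(np.array(p)-i['origin']);return f*q[0]/q[2]+i['cx'],f*q[1]/q[2]+i['cy']
def crop(im,u,v,w,h,k,name):
    cv2.imwrite(name,cv2.resize(im[v-h:v+h,u-w:u+w,::-1],None,fx=k,fy=k,interpolation=cv2.INTER_CUBIC))
E
python3 - <<'E'
from h import *
for c in('side','top'):
    g=cv2.imread(f'pics/{c}0.png');x,y=map(int,proj(c,(.7,-.02,.13)))
    l=cv2.createLineSegmentDetector().detect(cv2.cvtColor(g,cv2.COLOR_BGR2GRAY))[0][:,0]
    for a in l:
        if np.hypot(a[2]-a[0],a[3]-a[1])>45 and np.hypot((a[0]+a[2])/2-x,(a[1]+a[3])/2-y)<80:
            for z in(.12,):
                p,q=ray(c,a[0],a[1],z),ray(c,a[2],a[3],z);t=np.degrees(np.arctan2(q[1]-p[1],q[0]-p[0]));print(c,p[:2].round(3),q[:2].round(3),round((t+45)%90-45,2))
g=cv2.imread('pics/side0.png')[:,:,::-1]
u,v=map(int,proj('side',(.56,.0,.13)));print(u,v)
crop(g,u,v,40,30,10,'pics/c0.png')
E
```

```text
side [0.593 0.157] [ 0.555 -0.029] -11.7
side [ 0.886 -0.094] [ 0.585 -0.033] -11.45
side [0.912 0.148] [0.59  0.218] -12.24
side [0.58  0.195] [0.545 0.01 ] -10.64
side [ 0.578 -0.006] [ 0.873 -0.066] -11.48
side [ 0.628 -0.084] [ 0.838 -0.121] -9.96
side [ 0.587 -0.046] [ 0.878 -0.105] -11.45
side [ 0.561 -0.127] [ 0.844 -0.185] -11.52
side [ 0.875 -0.115] [ 0.609 -0.062] -11.24
side [ 0.836 -0.133] [ 0.638 -0.098] -10.12
side [0.577 0.246] [0.837 0.192] -11.6
side [ 0.835 -0.166] [ 0.629 -0.119] -12.88
side [ 0.672 -0.16 ] [ 0.672 -0.468] 0.03
top [ 0.553 -0.126] [ 0.837 -0.183] -11.43
top [0.715 0.12 ] [0.9  0.08] -12.06
top [ 0.866 -0.082] [ 0.567 -0.021] -11.56
top [ 0.575 -0.032] [ 0.861 -0.091] -11.54
top [0.906 0.149] [0.623 0.206] -11.57
top [ 0.856 -0.102] [ 0.566 -0.043] -11.61
top [ 0.58  -0.014] [ 0.87  -0.073] -11.58
top [ 0.436 -0.055] [0.436 0.172] 0.06
312 212
```

View pics/c0.png

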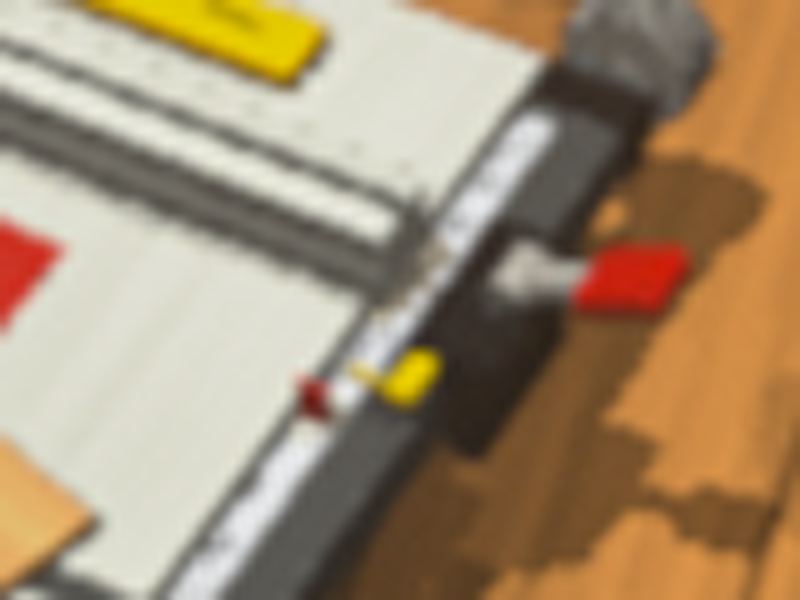

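```bash
python3 - <<'E'
from h import *
n=np.array([np.sin(np.radians(11.5)),np.cos(np.radians(11.5))]);m=np.array([n[1],-n[0]])
def ys(p):return round(p[:2]@m,4),round(p[:2]@n,4)
for nm,u,v,z in[('tip',35.5,36.8,.126),('needle back',38,38,.126),('fin top',30.8,37.8,.129),('fin mid',31.7,39.5,.121),('fin bot',32.5,41,.113)]:
    print(nm,ys(ray('side',272+u,182+v,z)))
# spot
for nm,p in[('tipS',(.5734,.0304)),('tipT',(.5718,.0278)),('markS',(.5749,.0388)),('fence',(.5592,-.0151)),('fenceT',(.555,-.0106)),('padS',(.4886,.0031)),('padT',(.4911,-.0018)),('wheelS',(.5288,-.1556)),('wheelT',(.5279,-.1586)),('saw',(.734,.0157))]:print(nm,ys(np.array(p)))
# target start: above wheel, tool frame
s=sense();R=np.array(s['ee_rot']);w=np.array([.5283,-.1571,.125])
print(R.T@(w+[0,0,.017+.05]-s['tcp_pos']))
print('tool x yaw',np.degrees(np.arctan2(R[1,0],R[0,0])))
E
```

```text
tip (np.float64(0.5528), np.float64(0.1394))
needle back (np.float64(0.5436), np.float64(0.1399))
fin top (np.float64(0.5624), np.float64(0.152))
fin mid (np.float64(0.56), np.float64(0.151))
fin bot (np.float64(0.5583), np.float64(0.1494))
tipS (np.float64(0.5558), np.float64(0.1441))
tipT (np.float64(0.5548), np.float64(0.1412))
markS (np.float64(0.5556), np.float64(0.1526))
fence (np.float64(0.551), np.float64(0.0967))
fenceT (np.float64(0.546), np.float64(0.1003))
padS (np.float64(0.4782), np.float64(0.1004))
padT (np.float64(0.4816), np.float64(0.0961))
wheelS (np.float64(0.5492), np.float64(-0.0471))
wheelT (np.float64(0.5489), np.float64(-0.0502))
saw (np.float64(0.7161), np.float64(0.1617))
[0.34169866 0.47275959 0.04755351]
tool x yaw 104.36780923492137
```

Call:
carry_out(delta_pos=[[0.34,0.48,0],[0.68,0.95,0],[0.68,0.95,0]], spin=[0,0,0], gripper=[0,0,0])

```text
time_s: 1.08
tcp_pos: [0.2322, -0.5137, 0.2402]
ee_rot: [[-0.253, 0.968, 0.001], [0.968, 0.253, -0.0], [-0.0, 0.001, -1.0]]
wrist_force: [0.1, -0.8, 0.0]
gripper_width: 0.745
```

Call:
carry_out(delta_pos=[[0.34,0.48,0],[0.68,0.95,0],[0.68,0.95,0]], spin=[0,0,0], gripper=[0,0,0])

```text
time_s: 1.45
tcp_pos: [0.3072, -0.425, 0.24]
ee_rot: [[-0.252, 0.968, 0.001], [0.968, 0.252, -0.0], [-0.001, 0.001, -1.0]]
wrist_force: [-0.2, -0.6, 0.1]
gripper_width: 0.398
```

Call:
carry_out(delta_pos=[[0.34,0.48,0],[0.68,0.95,0],[0.68,0.95,0]], spin=[0,0,0], gripper=[0,0,0])

```text
time_s: 1.82
tcp_pos: [0.3822, -0.3361, 0.2398]
ee_rot: [[-0.252, 0.968, 0.001], [0.968, 0.252, -0.0], [-0.001, 0.001, -1.0]]
wrist_force: [-0.6, -0.1, 0.4]
gripper_width: 0.063
```

Call:
carry_out(delta_pos=[[0.34,0.48,0],[0.68,0.95,0],[0.68,0.95,0]], spin=[0,0,0], gripper=[0,0,0])

```text
time_s: 2.2
tcp_pos: [0.4573, -0.2471, 0.2395]
ee_rot: [[-0.251, 0.968, 0.0], [0.968, 0.251, -0.0], [-0.0, 0.0, -1.0]]
wrist_force: [-0.7, -0.2, -0.5]
gripper_width: 0.007
```

Call:
carry_out(delta_pos=[[0.34,0.48,0],[0.68,0.95,0],[0.68,0.95,0],[0.68,0.95,0],[0.68,0.95,0],[0.68,0.95,0]], spin=[-0.2,-0.4,-0.6,-0.8,-0.95,-0.95], gripper=[0,0,0,0,0,0])

```text
time_s: 2.95
tcp_pos: [0.5303, -0.1602, 0.2394]
ee_rot: [[-0.838, 0.546, -0.001], [0.546, 0.838, -0.0], [0.0, -0.0, -1.0]]
wrist_force: [-0.5, 0.4, -0.6]
gripper_width: 0.008
```

Call:
carry_out(delta_pos=[[0,0,0],[0,0,0],[0,0,0],[0,0,0]], spin=[-0.2,-0.4,-0.475,-0.475], gripper=[0,0,0,0])

```text
time_s: 3.45
tcp_pos: [0.5306, -0.1593, 0.2395]
ee_rot: [[-0.979, 0.203, -0.0], [0.203, 0.979, -0.0], [0.0, -0.0, -1.0]]
wrist_force: [0.4, -0.7, -1.1]
gripper_width: 0.006
```

```bash
cat >> h.py <<'E'
th=np.radians(-11.5);S=np.array([[np.cos(th),-np.sin(th),0],[np.sin(th),np.cos(th),0],[0,0,1]])
def st(w):
    s=sense();R=np.array(s['ee_rot']);tip=np.array(s['tcp_pos'])+.017*R[:,2]
    print('t',round(s['time_s'],2),'tip',tip.round(4),'tool->tgt mm',(1000*R.T@(np.array(w)-tip)).round(1),'F saw',(S.T@s['wrist_force']).round(1),'xyaw',np.degrees(np.arctan2(R[1,0],R[0,0])).round(2),'w',round(s['gripper_width'],2),'tilt',R[:,2].round(3))
E
python3 - <<'E'
from h import *
st([.5283,-.1571,.125])
for c in('side','top'):
    g=capture(c);u,v=map(int,proj(c,(.528,-.157,.15)));crop(g,u,v,50,35,8 if c=='side' else 8,f'pics/{c}1.png')
    print(c,u,v,[(np.round(d['centre'],4).tolist(),round(d['p'],2)) for d in spot_point(c,'wheel_top')[:1]])
E
```

```text
t 3.45 tip [ 0.5306 -0.1593  0.2225] tool->tgt mm [ 2.6  1.7 97.5] F saw [ 0.6 -0.6 -1.1] xyaw 168.27 w 0.01 tilt [-0. -0. -1.]
side 336 176 [([0.531, -0.1548, 0.1248], 0.83)]
top 356 199 [([0.528, -0.1613, 0.1254], 0.71)]
```

View pics/side1.png

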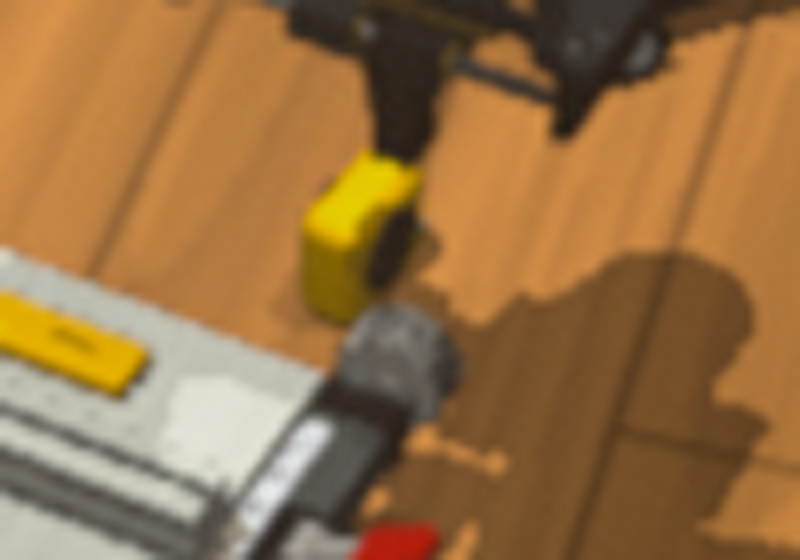

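Call:
carry_out(delta_pos=[[0.13,0.01,0.45],[0.13,0.01,0.9],[0.13,0.01,0.95],[0.13,0.01,0.97],[0.13,0.01,0.99],[0.13,0.01,0.99]], spin=[0,0,0,0,0,0], gripper=[0,0,0,0,0,0])

```text
time_s: 4.4
tcp_pos: [0.5196, -0.1547, 0.142]
ee_rot: [[-0.98, 0.199, 0.004], [0.199, 0.98, -0.0], [-0.004, 0.0, -1.0]]
wrist_force: [0.8, -0.8, 0.8]
gripper_width: 0.002
```

Call:
carry_out(delta_pos=[[0,0,0.02],[0,0,0.03],[0,0,0.03]], spin=[0,0,0], gripper=[0,0,0])

```text
time_s: 4.78
tcp_pos: [0.5197, -0.1548, 0.1415]
ee_rot: [[-0.98, 0.198, 0.004], [0.198, 0.98, -0.001], [-0.005, -0.0, -1.0]]
wrist_force: [-2.8, 2.5, 14.2]
gripper_width: 0.005
```

Call:
carry_out(delta_pos=[[-0.03,0,-0.01],[-0.07,0,-0.01],[-0.11,0,-0.01],[-0.15,0,-0.01],[-0.2,0,-0.01],[-0.2,0,-0.01]], spin=[0,0,0,0,0,0], gripper=[0,0,0,0,0,0])

```text
time_s: 5.52
tcp_pos: [0.54, -0.159, 0.1413]
ee_rot: [[-0.98, 0.198, 0.005], [0.198, 0.98, -0.001], [-0.006, -0.0, -1.0]]
wrist_force: [0.7, 0.5, 7.5]
gripper_width: 0.005
```

```bash
python3 - <<'E'
from h import *
st([.5289,-.1576,.125])
g=capture('side');cv2.imwrite('pics/s2.png',g[:,:,::-1]);crop(g,322,200,50,37,8,'pics/s2c.png')
E
```

```text
t 5.53 tip [ 0.5401 -0.159   0.1243] tool->tgt mm [11.3 -0.9 -0.8] F saw [0.6 0.6 7.5] xyaw 168.55 w 0.0 tilt [ 0.005 -0.001 -1.   ]
```

View pics/s2c.png

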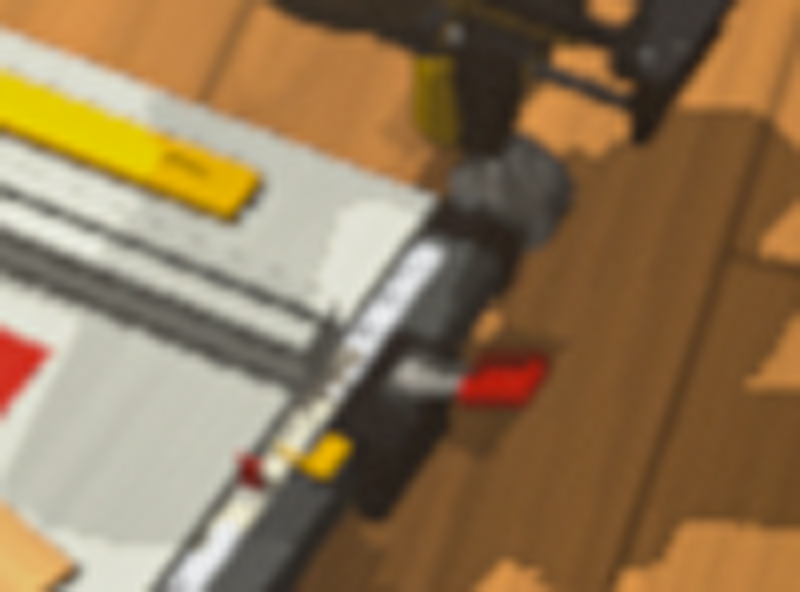

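Call:
carry_out(delta_pos=[[0,0,-0.07],[0.25,0,-0.07],[0.25,0,-0.02],[0.25,0,0.005],[0.25,0,0.005],[0.2,0,0],[0.15,0,0],[0.1,0,0],[0.05,0,0],[0,0,0],[-0.03,0,0],[-0.03,0,0]], spin=[0,0,0,0,0,0,0,0,0,0,0,0], gripper=[0,0,0,0,0,0,0,0,0,0,0,0])

```text
time_s: 7.08
tcp_pos: [0.543, -0.1597, 0.1399]
ee_rot: [[-0.98, 0.199, 0.004], [0.199, 0.98, -0.001], [-0.004, -0.001, -1.0]]
wrist_force: [0.6, -0.1, 5.6]
gripper_width: 0.003
```

Call:
carry_out(delta_pos=[[0,0,-0.07],[0.28,0,-0.07],[0.28,0,-0.02],[0.28,0,0.005],[0.28,0,0.005],[0.23,0,0],[0.18,0,0],[0.13,0,0],[0.08,0,0],[0.03,0,0],[0,0,0],[0,0,0]], spin=[0,0,0,0,0,0,0,0,0,0,0,0], gripper=[0,0,0,0,0,0,0,0,0,0,0,0])

```text
time_s: 8.57
tcp_pos: [0.5431, -0.1597, 0.1398]
ee_rot: [[-0.98, 0.199, 0.004], [0.199, 0.98, -0.001], [-0.004, -0.001, -1.0]]
wrist_force: [0.1, -0.6, 5.3]
gripper_width: 0.004
```

```bash
python3 - <<'E'
from h import *
st([.5289,-.1576,.125])
g=capture('side');cv2.imwrite('pics/s3.png',g[:,:,::-1]);crop(g,312,212,40,30,10,'pics/s3c.png')
E
```

```text
t 8.57 tip [ 0.5432 -0.1597  0.1228] tool->tgt mm [14.4 -0.8 -2.3] F saw [ 0.2 -0.5  5.3] xyaw 168.55 w 0.0 tilt [ 0.004 -0.001 -1.   ]
```

View pics/s3c.png

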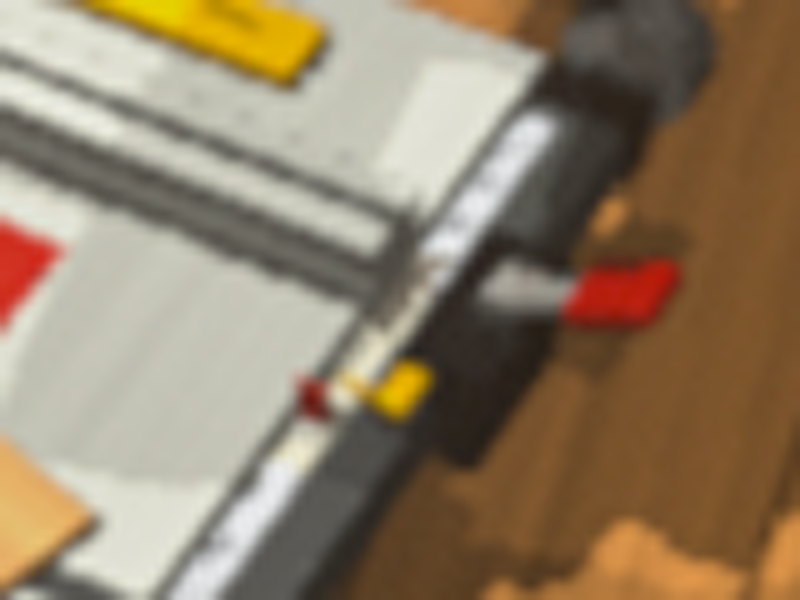

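```bash
cat >> h.py <<'E'
def shift(name,c='side'):
    # saw-y of red pad and yellow pointer block (relative)
    o=[]
    g=cv2.imread(name).astype(float);
    for lo,hi,ch in(((.46,.51),(-.03,.04),'pad'),):
        u0,v0=map(int,proj(c,(.49,.0,.165)));w=g[v0-10:v0+11,u0-12:u0+13]
        k=np.clip(w[:,:,2]-2*w[:,:,1]-0*w[:,:,0]-20,0,None)
        vv,uu=np.mgrid[v0-10:v0+11,u0-12:u0+13];p=ray(c,(k*uu).sum()/k.sum(),(k*vv).sum()/k.sum(),.165)
        o.append(round(1e3*(S.T@p)[1],2))
    u0,v0=map(int,proj(c,(.55,.035,.126)));w=g[v0-8:v0+9,u0-8:u0+9]
    k=np.clip(w[:,:,1]-1.6*w[:,:,0]-30,0,None)
    k[w[:,:,1]<100*0]=0;vv,uu=np.mgrid[v0-8:v0+9,u0-8:u0+9];p=ray(c,(k*uu).sum()/k.sum(),(k*vv).sum()/k.sum(),.122)
    o.append(round(1e3*(S.T@p)[1],2));return o
E
python3 - <<'E'
from h import *
for n in('side0','s2','s3'):print(n,shift(f'pics/{n}.png'))
E
```

```text
side0 [np.float64(94.25), np.float64(130.11)]
s2 [np.float64(99.08), np.float64(132.13)]
s3 [np.float64(101.19), np.float64(136.3)]
```

Call:
carry_out(delta_pos=[[0,0,-0.07],[0.28,0,-0.07],[0.28,0,-0.02],[0.28,0,0.005],[0.28,0,0.005],[0.23,0,0],[0.18,0,0],[0.13,0,0],[0.08,0,0],[0.03,0,0],[0,0,0],[0,0,0]], spin=[0,0,0,0,0,0,0,0,0,0,0,0], gripper=[0,0,0,0,0,0,0,0,0,0,0,0])

```text
time_s: 10.12
tcp_pos: [0.5431, -0.1597, 0.1398]
ee_rot: [[-0.98, 0.199, 0.003], [0.199, 0.98, -0.001], [-0.004, -0.001, -1.0]]
wrist_force: [-0.5, 0.3, 5.0]
gripper_width: 0.007
```

Call:
carry_out(delta_pos=[[0,0,-0.07],[0.28,0,-0.07],[0.28,0,-0.02],[0.28,0,0.005],[0.28,0,0.005],[0.23,0,0],[0.18,0,0],[0.13,0,0],[0.08,0,0],[0.03,0,0],[0,0,0],[0,0,0]], spin=[0,0,0,0,0,0,0,0,0,0,0,0], gripper=[0,0,0,0,0,0,0,0,0,0,0,0])

```text
time_s: 11.62
tcp_pos: [0.5432, -0.1597, 0.1398]
ee_rot: [[-0.98, 0.199, 0.003], [0.199, 0.98, -0.001], [-0.004, -0.001, -1.0]]
wrist_force: [0.4, -0.6, 5.3]
gripper_width: 0.005
```

```bash
python3 - <<'E'
from h import *
st([.5289,-.1576,.125])
g=capture('side');cv2.imwrite('pics/s4.png',g[:,:,::-1]);crop(g,306,219,20,15,20,'pics/s4c.png')
print(shift('pics/s4.png'))
for q in('pointer_tip','gauge_mark'):
    print(q,[((1e3*S.T@d['centre']).round(1),round(d['p'],2)) for d in spot_point('side',q)[:2]])
E
```

```text
t 11.62 tip [ 0.5432 -0.1597  0.1228] tool->tgt mm [14.4 -0.7 -2.3] F saw [ 0.5 -0.5  5.3] xyaw 168.55 w 0.0 tilt [ 0.003 -0.001 -1.   ]
[np.float64(104.24), np.float64(140.39)]
pointer_tip [(array([556. , 154.9, 127.5]), 0.79)]
gauge_mark [(array([556.4, 155.8, 120.8]), 0.45)]
```

View pics/s4c.png

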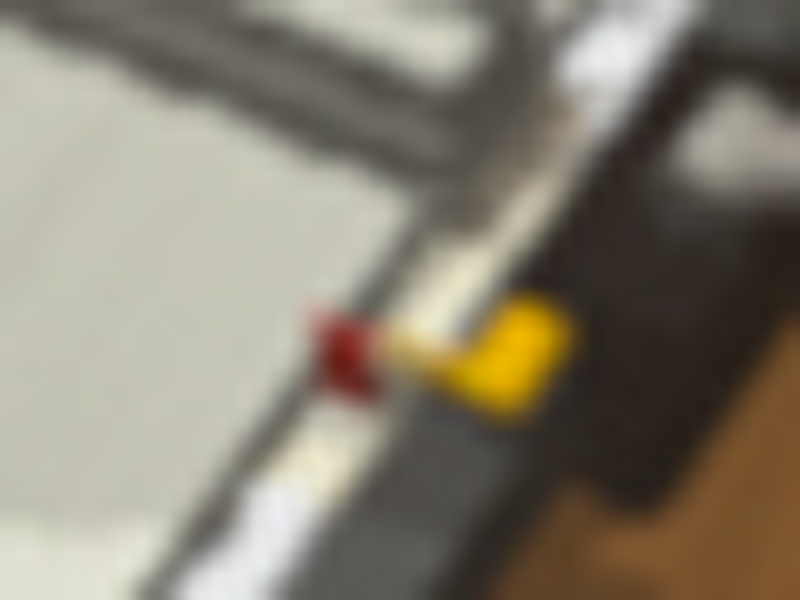

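```bash
python3 - <<'E'
from h import *
p=S@np.array([.557,.151,.126]);a=np.array(proj('side',p));print((a-[286,204])*20)
for i in range(3):print('xyz'[i],(np.array(proj('side',p+S[:,i]*.01))-a)*20)
g=cv2.imread('pics/s4.png').astype(int)[214:228,298:318]
print('R');print(g[:,:,2]);print('G');print(g[:,:,1])
E
```

```text
[369.96765559 336.76918799]
x [-55.7526995  -23.39246525]
y [-31.79876963  43.69688143]
z [ -1.58731591 -41.2136541 ]
R
[[197 198 199 200 198 199 200 189 146 107  96 101 119 171 191 142  71  50
   50  51]
 [198 199 198 199 197 200 200 178 126 114 116 119 149 187 163  89  52  49
   50  51]
 [196 199 198 197 200 200 190 147 110 147 168 187 194 165 107  56  49  49
   50  51]
 [199 199 198 197 200 194 162 120 138 177 207 225 191 115  59  47  47  50
   50  51]
 [198 197 197 198 198 171 118 116 166 206 225 211 149  92  71  53  47  48
   50  50]
 [197 197 197 196 179 134 105 146 199 227 221 169 134 168 168 119  68  45
   46  49]
 [197 198 197 179 148 137 152 185 219 230 197 140 173 223 225 178 103  48
   45  46]
 [196 200 194 155 119 128 153 174 189 207 191 173 210 231 223 170  92  47
   43  44]
 [198 196 171 125 105 108 118 134 145 156 175 203 227 231 197 121  59  41
   42  43]
 [201 181 133 118 127 115 102 112 113 101 118 161 194 201 151  80  47  42
   43  41]
 [192 149 109 153 178 164 139 120  98  77  77  91 119 127  95  55  45  43
   44  44]
 [162 113 136 195 200 193 173 126  90  80  78
[... 703 characters left out ...]
  55  40
   39  43]
 [197 198 198 152  88  67 101 161 206 225 193 131 136 170 171 134  78  39
   37  39]
 [197 200 195 139  56  41  98 144 165 182 164 140 161 179 169 129  70  39
   37  37]
 [198 197 172 110  51  36  75 115 127 127 137 161 178 178 150  93  48  34
   35  37]
 [200 181 132 102  90  60  59  98 106  88  93 129 151 153 115  64  43  35
   35  34]
 [192 150 106 149 170 147 122 113  95  75  72  77  92  98  75  48  40  38
   37  35]
 [161 112 134 192 198 188 169 123  88  78  77  72  62  58  50  42  41  37
   34  36]
 [120 122 183 222 219 204 161 103  80  78  78  77  71  60  47  42  41  39
   35  34]
 [123 178 220 228 227 187 119  81  78  79  77  78  74  59  46  43  40  36
   34  35]]
```

```bash
python3 - <<'E'
from h import *
u,v=proj('top',S@np.array([.557,.148,.126]));print(u,v);u,v=int(u),int(v)
cv2.imwrite('pics/top4.png',capture('top')[:,:,::-1])
for n in('top0','top4'):
    g=cv2.imread(f'pics/{n}.png').astype(int);w=g[v-5:v+11,u-8:u+10]
    print(n,'R-G');print(w[:,:,2]-w[:,:,1]);print('G-B');print(w[:,:,1]-w[:,:,0])
a=cv2.imread('pics/top0.png');b=cv2.imread('pics/top4.png')
cv2.imwrite('pics/t4.png',np.hstack([cv2.resize(i[v-15:v+15,u-20:u+20],None,fx=10,fy=10,interpolation=2) for i in(a,b)]))
p=S@np.array([.557,.151,.126]);q=np.array(proj('top',p))
for i in range(3):print('xyz'[i],(np.array(proj('top',p+S[:,i]*.01))-q))
E
```

```text
302.6545291652955 188.28614911641446
top0 R-G
[[ 0 -2  1 -3 -2 -2 -3 -3 -1 -2 -2 -1 -2 -2 -1 -1 -1 -3]
 [ 0 -3 -1  1  0 -4 -2 -3 -3  1 -3 -3 -3 -1 -4 -1 -2 -4]
 [-1 -3 -4 -4 -2 -1 -3  0 -4 -1 -2 -1 -3 -1 -2 -1 -4 -4]
 [-1 -4 -1 -3 -2 -2  5 11  5 -2 -2 -2 -1 -1 -2 -3 -1 -2]
 [-2 -3 -3 -1 -2 -2 17 50 21  1 -1 -3 -1 -2 -2 -2 -2 -3]
 [-3 -2 -2 -1  0  1 14 67 30  0 -1 -3 -1  0 -3 -2 -1  1]
 [-2 -3 -2  0 -3 -2 11 41 14 -3  1 -2  0  0 -1 -3  0 -2]
 [-2  0 -3 -2 -4 -2  3 10  2 -2  0  0 -1 -3  0 -3 -3 -2]
 [-1 -4 -1 -2 -2  0  0 -1 -2  0 -2 -1 -1 -1 -2 -1  1 -3]
 [-1 -3  0 -6 -3 -1 -1 -2 -3 -3  1  1 -2 -1 -2 -2 -2 -4]
 [-3  0  0  0 -6 -1 -2 -3 -3  0  0  1 -1  3  1  0  0  0]
 [-5 -2 -4  0  1 -4 -2 -2 -3  0 -6 -2 -1 -4 -3 -1 -2 -4]
 [ 5 -2  0 -2 -2 -2 -2 -1  1 -2 -1  0 -4  0 -1  4 -2  2]
 [23 15 11  6  7  3 -1  1 -4 -2 -2  0 -4 -1 -1  6  5 -1]
 [31 30 26 26 21 22 16 14  6  6  3  0  1  0  3  0 10  1]
 [33 30 32 35 33 31 30 30 27 18 21 15 10  4  2  2  6  1]]
G-B
[[ -7  -9 -10  -7  -6  -9  -8  -7  -7  -5  -7  -9  -7  -8  -8  -7  -8  -8]
 [ -8  -7  -7 -10  -7  -6  -8  -7  -9  -8  -6  -8  -6 -11  -7 
[... 2286 characters left out ...]
23 20 21 21 20 21 19 22 18 23 19 23 19 21 21]
 [23 24 23 22 22 18 18 19 21 22 20 21 21 22 20 21 24 21]
 [22 22 19 26 21 18 18 21 22 20 19 21 23 22 22 22 22 22]
 [22 23 22 22 20 17 17 19 18 20 21 22 19 21 24 22 23 21]
 [22 17 21 19 15 16 19 17 20 23 23 20 24 22 21 20 23 19]
 [22 21 20 16 18 17 18 20 16 21 22 20 20 21 22 22 24 20]
 [17 19 19 16 20 17 17 18 22 19 22 20 23 22 17 20 20 21]
 [18 16 19 14 17 17 20 19 18 22 21 22 20 22 22 24 21 21]
 [17 18 14 14 17 19 17 18 19 22 20 22 20 23 24 22 20 22]
 [16 14 14 14 12 18 18 18 18 20 23 20 21 22 22 20 20 22]
 [13 14 11 13 15 17 16 17 20 19 21 19 21 19 24 23 19 21]]
x [ 0.53286479 -2.72263926]
y [-2.74719852 -0.51631534]
z [-0.11006109 -0.39449298]
```

View pics/t4.png

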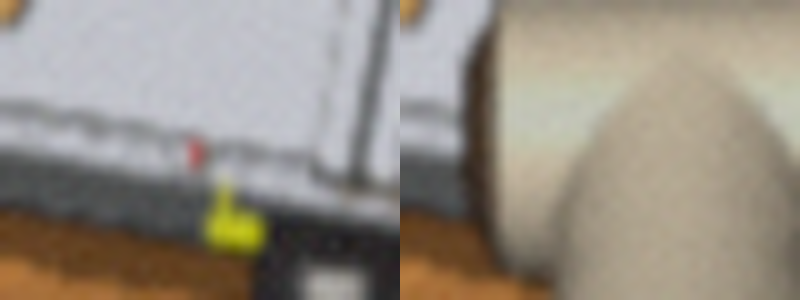

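Call:
carry_out(delta_pos=[[0,0,-0.3],[0,-0.6,-0.4],[0,-1,-0.4],[0,-1,-0.4]], spin=[0,0,0,0], gripper=[0,0,0,0])

```text
time_s: 12.32
tcp_pos: [0.5206, -0.2594, 0.1779]
ee_rot: [[-0.979, 0.203, -0.001], [0.203, 0.979, 0.0], [0.001, -0.0, -1.0]]
wrist_force: [-0.5, 0.3, 0.7]
gripper_width: 0.001
```

```bash
python3 - <<'E'
from h import *
for c in('top','side'):cv2.imwrite(f'pics/{c}5.png',capture(c)[:,:,::-1])
n='top5';u,v=302,188
g=cv2.imread(f'pics/{n}.png').astype(int);w=g[v-3:v+9,u-8:u+10]
print('R-G');print(w[:,:,2]-w[:,:,1]);print('G-B');print(w[:,:,1]-w[:,:,0])
b=cv2.imread('pics/top5.png');cv2.imwrite('pics/t5.png',cv2.resize(b[v-15:v+15,u-20:u+20],None,fx=12,fy=12,interpolation=2))
for n in('side0','s4','side5'):
    l=cv2.createLineSegmentDetector().detect(cv2.imread(f'pics/{n}.png',0))[0][:,0]
    for a in l:
        p,q=S.T@ray('side',a[0],a[1],.156),S.T@ray('side',a[2],a[3],.156)
        if abs(p[0]-q[0])>.2 and abs(p[1]-q[1])<.01: print(n,((p+q)/2*1e3)[:2].round(1),round(1e3*(p[1]-q[1])/(p[0]-q[0]),1))
print(shift('pics/side5.png'))
E
```

```text
R-G
[[-2 -3  0 -2 -4 -2 -2  0 -4 -1 -1  0 -1 -3 -3  0 -1 -1]
 [-1 -1 -2  1 -2 -3  1 13  3 -6 -2 -3  0 -1 -1 -2 -1 -1]
 [-1 -2 -1 -2 -4 -3 15 51 20  1  0 -1 -1 -1 -3  0  0 -2]
 [-3  0  1 -2 -3  1 19 64 36  0  1 -2 -3 -2  0 -3  0 -2]
 [-2 -3 -3 -2  0 -2 11 44 19 -1 -7  0 -1  0 -2 -1 -1  0]
 [-3 -3  1 -1 -2  1  4 10  3 -1 -1 -1  0 -2 -3 -2 -1 -2]
 [ 0 -2  1 -4  0 -3 -4  2  0 -1 -2 -3 -2 -3 -1  1 -3 -2]
 [-3  0 -1  0 -5  1 -3 -4  1 -2  0  0  0  0 -2 -3 -2  0]
 [-5 -3 -1 -4 -1 -5 -2 -1 -1  0 -2 -3 -2 -2  2 -2 -5  1]
 [-1 -1 -2 -1  0 -2 -2  0 -5 -2 -1 -3 -1  2  1 -1  0 -1]
 [ 5  1 -1 -4 -2 -1 -2 -1 -4  0 -2  0  2  3  4  1  3  2]
 [23 18 12  4  8  3  1 -1 -1  1 -3  0  3  5  3  2 -3  3]]
G-B
[[ -5  -5  -3  -5  -5  -7  -5  -8  -8  -7  -9  -9  -8  -7  -8  -9  -6  -6]
 [ -5  -6  -3  -4  -3  -5  -2  -5  -3   0  -8  -5 -11  -7  -5 -10  -7  -5]
 [ -9  -6  -5  -4  -3  -4  -4  -3   0   0  -7  -6  -5  -4  -3  -8 -10  -7]
 [ -3 -10  -9  -6  -7  -7  -6   1   2  -1  -6  -6  -4  -1  -6  -5  -7  -5]
 [ -3  -5  -6  -9  -7  -3  -3   0   5  -2  -4  -7  -7  -7  -4  -6  -4  -7]
 [ -3  -3  -5  -7  -4  -6  -2  1
[... 514 characters left out ...]
-13.0
side0 [712.6 112. ] 0.5
side0 [698.2 135.8] 0.5
side0 [718.   74.5] 26.3
side0 [712.5  99.7] 0.6
side0 [699.7  17.1] -0.4
side0 [717.1  89.3] 3.6
side0 [630.5 375. ] -1.7
side0 [724.7  36. ] -25.2
s4 [680.1 349.2] -12.9
s4 [713.2 121.3] 1.0
s4 [700.  144.2] 3.8
s4 [711.6 109. ] -0.9
s4 [720.   74.5] 29.9
s4 [753.8  98.4] 2.4
side5 [712.4 121.3] -0.1
side5 [680.1 349.2] -13.0
side5 [696.6 144.5] -0.7
side5 [699.7  17. ] 1.0
side5 [711.6 109. ] -0.5
side5 [720.   74.5] 30.6Traceback (most recent call last):
  File "<stdin>", line 10, in <module>
  File "h.py", line 4, in ray
    i=camera_info(c);f=200/np.tan(np.radians(i['fov_y']/2))
ValueError: time passes only in moves, steps and waits
```

View pics/t5.png

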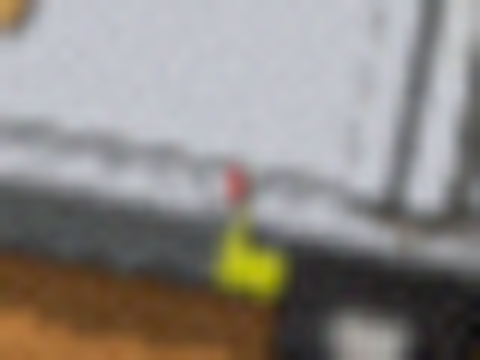

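Call:
carry_out(delta_pos=[[0.28,0.6,0],[0.28,1,0],[0.28,1,0],[0.28,1,0.33],[0.28,1,0.38],[0.28,1,0.38]], spin=[0,0,0,0,0,0], gripper=[0,0,0,0,0,0])

```text
time_s: 13.18
tcp_pos: [0.5132, -0.1535, 0.1405]
ee_rot: [[-0.98, 0.199, -0.002], [0.199, 0.98, -0.0], [0.002, -0.0, -1.0]]
wrist_force: [-1.8, 1.1, 0.1]
gripper_width: 0.004
```

Call:
carry_out(delta_pos=[[0,0,0.025],[0,0,0.025],[-0.05,0,0.02],[-0.1,0,0.02],[-0.15,0,0.02],[-0.2,0,0.02],[-0.25,0,0.02],[-0.28,0,0.02],[-0.28,0,0.02]], spin=[0,0,0,0,0,0,0,0,0], gripper=[0,0,0,0,0,0,0,0,0])

```text
time_s: 14.3
tcp_pos: [0.5428, -0.1598, 0.1404]
ee_rot: [[-0.98, 0.199, 0.005], [0.199, 0.98, -0.001], [-0.005, -0.0, -1.0]]
wrist_force: [-0.1, 1.2, 5.8]
gripper_width: 0.004
```

Call:
carry_out(delta_pos=[[0,0,-0.07],[0.28,0,-0.07],[0.28,0,-0.02],[0.28,0,0.005],[0.28,0,0.005],[0.23,0,0],[0.18,0,0],[0.13,0,0],[0.1,0,0],[0.1,0,0]], spin=[0,0,0,0,0,0,0,0,0,0], gripper=[0,0,0,0,0,0,0,0,0,0])

```text
time_s: 15.55
tcp_pos: [0.5342, -0.158, 0.1417]
ee_rot: [[-0.98, 0.198, 0.006], [0.198, 0.98, -0.002], [-0.007, -0.001, -1.0]]
wrist_force: [-0.9, -0.3, 11.8]
gripper_width: 0.006
```

Call:
carry_out(delta_pos=[[0,0,-0.3],[0,-0.6,-0.5],[0,-1,-0.5],[0,-1,-0.5],[0,-1,-0.5]], spin=[0,0,0,0,0], gripper=[0,0,0,0,0])

```text
time_s: 16.18
tcp_pos: [0.5113, -0.2552, 0.188]
ee_rot: [[-0.98, 0.2, -0.001], [0.2, 0.98, 0.0], [0.001, 0.0, -1.0]]
wrist_force: [-0.3, -0.2, 0.5]
gripper_width: 0.005
```

```bash
python3 - <<'E'
from h import *
for c in('top','side'):cv2.imwrite(f'pics/{c}6.png',capture(c)[:,:,::-1])
n='top6';u,v=302,188
g=cv2.imread(f'pics/{n}.png').astype(int);w=g[v-3:v+9,u-8:u+10]
print('R-G');print(w[:6,:,2]-w[:6,:,1]);print('G-B');print(w[:,:,1]-w[:,:,0])
b=cv2.imread('pics/side6.png')
cv2.imwrite('pics/s6.png',cv2.resize(b[204:234,286:326],None,fx=20,fy=20,interpolation=2))
for n in('side6',):
    l=cv2.createLineSegmentDetector().detect(cv2.imread(f'pics/{n}.png',0))[0][:,0]
    for a in l:
        if min(a[1],a[3])<100: continue
        p,q=S.T@ray('side',a[0],a[1],.156),S.T@ray('side',a[2],a[3],.156)
        if abs(p[0]-q[0])>.2 and abs(p[1]-q[1])<.01: print(n,((p+q)/2*1e3)[:2].round(1),round(1e3*(p[1]-q[1])/(p[0]-q[0]),1))
E
```

```text
R-G
[[ 0  0 -2 -2 -3 -3 -2 -4 -2  0 -5 -3 -1 -4 -2 -2 -2 -3]
 [-3 -1 -3 -4 -2 -2  2 11  5 -2 -4 -1 -3 -1 -1 -1 -1 -1]
 [-4 -1 -3  1 -1 -1 15 50 23  2 -3 -1 -1  1 -1  0 -3 -3]
 [ 0 -2 -3 -1 -1 -2 19 66 31  2 -2  0  1 -2 -1  0 -3 -3]
 [-3  1 -2 -1 -3  0 13 46 18  0 -1 -3 -2 -1 -2 -2 -3 -4]
 [-4 -2 -3 -2 -2  0  3 14  5 -1 -3 -3 -1  1 -2 -1 -1  1]]
G-B
[[ -6  -5  -4  -4  -6  -6  -6  -4  -8  -7  -4  -7  -9  -6  -8  -6  -5  -8]
 [ -4  -4  -3   0  -4  -6  -5  -4  -4  -5  -4  -8  -7  -7  -9  -7  -6  -8]
 [ -5  -5  -5  -7  -4  -6  -5  -2  -1  -3  -5  -5  -5  -6  -3  -3  -5  -7]
 [ -7  -6  -3  -7  -6  -7  -6   1   3  -1  -6  -6  -4  -1  -4  -6  -4  -9]
 [ -5  -8  -6  -9  -6  -2   1   9   5  -3  -7  -7  -6  -7  -4  -5  -4  -1]
 [  1  -3  -4  -5  -6   3  19  37   7  -8  -6  -7  -6  -8  -6  -5  -4   0]
 [ -2   0   0  -3  -2   5  36  50  12  -8  -5  -9  -7  -7 -10  -5  -7  -2]
 [  0   0   1  -1   0  22  60  60  18   0  -4  -7  -6  -4  -5  -6  -6  -3]
 [  0   1   1   4  10  51 103  99  61  38  14   2  -1  -2  -1  -3  -6  -4]
 [ -4  -2  -1  -4  13  68 139 150 138 113  74  22  -3   1  -2   0  -1  -2]
 [  4   3  -3  -3  15  75 146 162 162 154 116  38  -4  -2   0  -1  -1  -2]
 [ 19  12  13   3  15  59 105 117 126 139  85  22  -2  -3   1   1   2  -3]]
side6 [713.9 124.7] -0.4
side6 [680.1 349.2] -13.1
side6 [695.9 147.4] -4.2
side6 [713.9 112.3] 1.3
side6 [699.7  17. ] 0.8
side6 [720.   74.5] 30.8
side6 [729.1 101.7] 0.9
side6 [630.5 375.1] -1.7
```

View pics/s6.png

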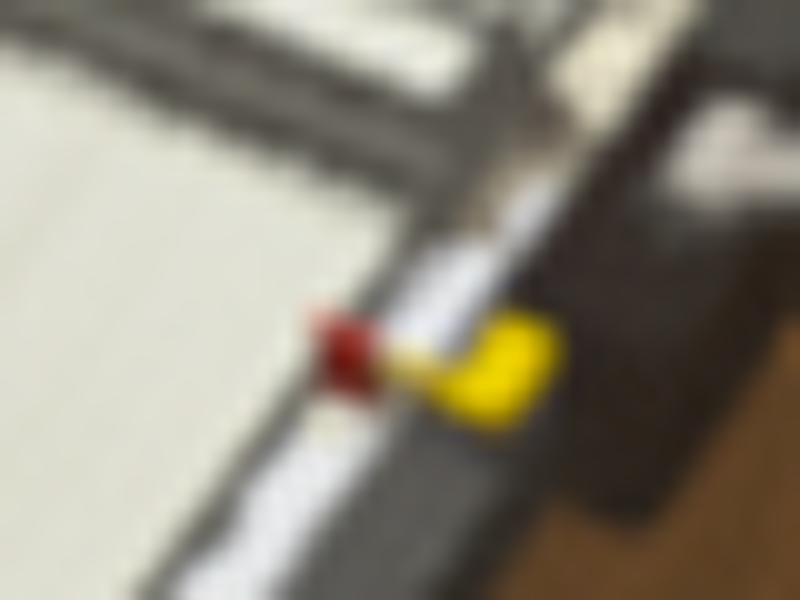

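```bash
python3 - <<'E'
from h import *
L=[]
for c in('side','top'):
    r=spot_point(c,'lever_pad')
    for d in r[:2]: print(c,(1e3*S.T@d['centre']).round(1),np.round(d['centre'],4),round(d['p'],2))
s=sense();R=np.array(s['ee_rot']);tip=S.T@(s['tcp_pos']+.017*R[:,2]);print('tip saw',(1e3*tip).round(1))
# pad colour centroid in side6/top6
for c,n in(('side','side6'),('top','top6')):
    g=cv2.imread(f'pics/{n}.png').astype(int);u,v=map(int,proj(c,S@np.array([.478,.111,.167])))
    w=g[v-12:v+12,u-12:u+12];m=(w[:,:,2]-w[:,:,1])>90;m=(m&(w[:,:,1]<70)).astype(np.uint8)
    yy,xx=np.nonzero(m);p=ray(c,u-12+xx.mean(),v-12+yy.mean(),.166);print(c,m.sum(),(1e3*S.T@p).round(1))
E
```

```text
side [479.9 110.1 169.7] [0.4922 0.0122 0.1697] 0.68
top [481.9 110.9 171.2] [0.4943 0.0126 0.1712] 0.54
tip saw [ 551.9 -147.3  171.4]
side 64 [480.9 108.  166. ]
top 53 [476.9 108.5 166. ]
```

Call:
carry_out(delta_pos=[[0.4,0,-0.3],[0.76,0.4,-0.4],[0.76,0.9,-0.4]], spin=[0,0,0], gripper=[0,0,0])

```text
time_s: 16.75
tcp_pos: [0.4532, -0.1508, 0.2299]
ee_rot: [[-0.98, 0.201, 0.002], [0.201, 0.98, 0.0], [-0.002, 0.001, -1.0]]
wrist_force: [1.8, 0.3, 1.0]
gripper_width: 0.006
```

Call:
carry_out(delta_pos=[[0,0.5,0],[0,1,0]], spin=[0,0], gripper=[0,0])

```text
time_s: 17.0
tcp_pos: [0.4746, -0.0517, 0.229]
ee_rot: [[-0.98, 0.198, 0.001], [0.198, 0.98, 0.0], [-0.001, 0.0, -1.0]]
wrist_force: [0.0, -0.5, 0.6]
gripper_width: 0.007
```

Call:
carry_out(delta_pos=[[0,0.4,0],[0,0.67,0],[0,0.67,0],[0,0.67,0]], spin=[0,0,0,0], gripper=[0,0,0,0])

```text
time_s: 17.5
tcp_pos: [0.4876, 0.0118, 0.2285]
ee_rot: [[-0.98, 0.199, -0.0], [0.199, 0.98, -0.0], [0.0, -0.0, -1.0]]
wrist_force: [0.8, -0.6, -0.1]
gripper_width: 0.003
```

```bash
python3 - <<'E'
from h import *
st(S@np.array([.476,.110,.169]))
b=capture('side');u,v=map(int,proj('side',S@np.array([.476,.110,.18])));crop(b,u,v,35,28,11,'pics/s7.png')
E
```

```text
t 17.5 tip [0.4876 0.0118 0.2115] tool->tgt mm [-0.6  1.2 42.5] F saw [ 0.9 -0.4 -0.1] xyaw 168.53 w 0.0 tilt [-0. -0. -1.]
```

View pics/s7.png

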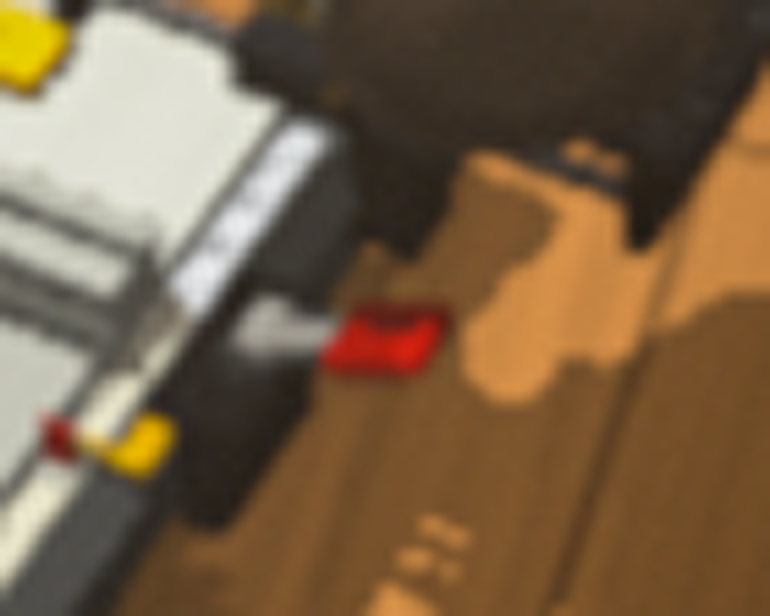

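Call:
carry_out(delta_pos=[[0,0.01,0.35],[0,0.01,0.43],[0,0.01,0.48],[0,0.01,0.53],[0,0.01,0.58],[0,0.01,0.62],[0,0.01,0.65],[0,0.01,0.67],[0,0.01,0.67],[0,0.01,0.67]], spin=[0,0,0,0,0,0,0,0,0,0], gripper=[0,0,0,0,0,0,0,0,0,0])

```text
time_s: 18.8
tcp_pos: [0.488, 0.0128, 0.1645]
ee_rot: [[-0.98, 0.198, 0.001], [0.198, 0.98, -0.001], [-0.001, -0.0, -1.0]]
wrist_force: [-8.6, 1.3, 19.4]
gripper_width: 0.005
```

Call:
carry_out(delta_pos=[[0,0,-0.3],[0.3,0,-0.8],[0.6,-0.5,-0.9],[0.6,-1,-0.9],[0.6,-1,-0.9]], spin=[0,0,0,0,0], gripper=[0,0,0,0,0])

```text
time_s: 19.42
tcp_pos: [0.4085, -0.0751, 0.2519]
ee_rot: [[-0.979, 0.203, 0.001], [0.203, 0.979, 0.0], [-0.001, 0.001, -1.0]]
wrist_force: [0.1, 0.2, -0.2]
gripper_width: -0.002
```

Call:
carry_out(delta_pos=[[0,-0.5,0],[0,-1,0]], spin=[0,0], gripper=[0,0])

```text
time_s: 19.68
tcp_pos: [0.39, -0.1716, 0.2515]
ee_rot: [[-0.98, 0.197, 0.001], [0.197, 0.98, -0.0], [-0.001, 0.0, -1.0]]
wrist_force: [1.7, 0.6, -0.1]
gripper_width: -0.0
```

Call:
carry_out(delta_pos=[[0,-0.5,0],[0,-1,0],[0,-1,0],[0,-1,0]], spin=[0,0,0,0], gripper=[0,0,0,0])

```text
time_s: 20.18
tcp_pos: [0.3698, -0.2688, 0.2511]
ee_rot: [[-0.98, 0.2, -0.0], [0.2, 0.98, 0.0], [0.001, 0.0, -1.0]]
wrist_force: [0.8, 0.5, 0.0]
gripper_width: 0.004
```

```bash
python3 - <<'E'
from h import *
for c in('top','side'):cv2.imwrite(f'pics/{c}8.png',capture(c)[:,:,::-1])
print(sense()['time_s'],sense()['wrist_force'])
u,v=302,188
g=cv2.imread('pics/top8.png').astype(int);w=g[v-3:v+6,u-8:u+8]
print(w[:6,:,2]-w[:6,:,1]);print(w[:,:,1]-w[:,:,0])
b=cv2.imread('pics/side8.png')
cv2.imwrite('pics/s8.png',cv2.resize(b[182:242,272:352],None,fx=10,fy=10,interpolation=2))
l=cv2.createLineSegmentDetector().detect(cv2.imread('pics/side8.png',0))[0][:,0]
for a in l:
    if min(a[1],a[3])<100: continue
    p,q=S.T@ray('side',a[0],a[1],.156),S.T@ray('side',a[2],a[3],.156)
    if abs(p[0]-q[0])>.2 and abs(p[1]-q[1])<.005: print(((p+q)/2*1e3)[:2].round(1))
for d in spot_point('side','lever_pad')[:2]: print((1e3*S.T@d['centre']).round(1),d['p'])
E
```

```text
20.275 [-0.34320078  0.9884119  -0.57638452]
[[-2 -3  1  0 -2 -3 -1 -1 -3 -1 -3 -3 -2 -3  0 -4]
 [-1  0 -1  0 -2 -3  1 13  1 -3 -2 -2 -3 -2  0  0]
 [-1 -2 -3 -1 -2  0 15 49 20  1 -4 -2  1 -2 -1 -3]
 [-3 -2 -2 -1 -2 -1 16 66 31  0 -1 -2 -2  0 -1 -3]
 [-2 -1 -2 -1 -2  0 15 44 19  1 -4 -3 -3 -1 -1  1]
 [-1 -2 -1 -2 -7 -1  5 16  6 -2 -5 -1  1  1 -1 -1]]
[[ -5  -5  -6  -3  -6  -7  -9  -7  -6  -9  -7  -7  -7  -7 -10  -5]
 [ -7  -5  -3  -2  -3  -4  -4  -2  -4  -2  -6  -5  -7  -7  -8  -8]
 [ -6  -6  -5  -6  -5  -5  -7  -1   2  -5  -3  -6  -4  -1  -5  -5]
 [ -7  -4  -3  -6  -7  -6  -3  -1   2   0  -5  -4  -4  -2  -3  -3]
 [ -6  -7  -7  -6  -7  -5  -1  12   2  -5  -4  -5  -4  -5  -5  -6]
 [ -2  -1  -5  -4   0   2  21  37   7  -4  -5  -7  -8  -7 -10  -7]
 [  1   0  -1  -4  -1   8  37  53   9  -3  -7  -3  -7  -4  -7  -4]
 [  1   4  -1  -2  -2  19  60  64  17   1  -4  -6  -5  -2  -3  -5]
 [ -1  -2   0   0   6  50 106  98  65  38  16   0  -3  -2  -3  -3]]
[713.9 124.6]
[680.1 349.2]
[695.9 147.3]
[699.6  17.2]
[713.9 112.4]
[715.8 101.7]
[724.7  36.1]
[472.4 114.  147.9] 0.53
```

View pics/s8.png

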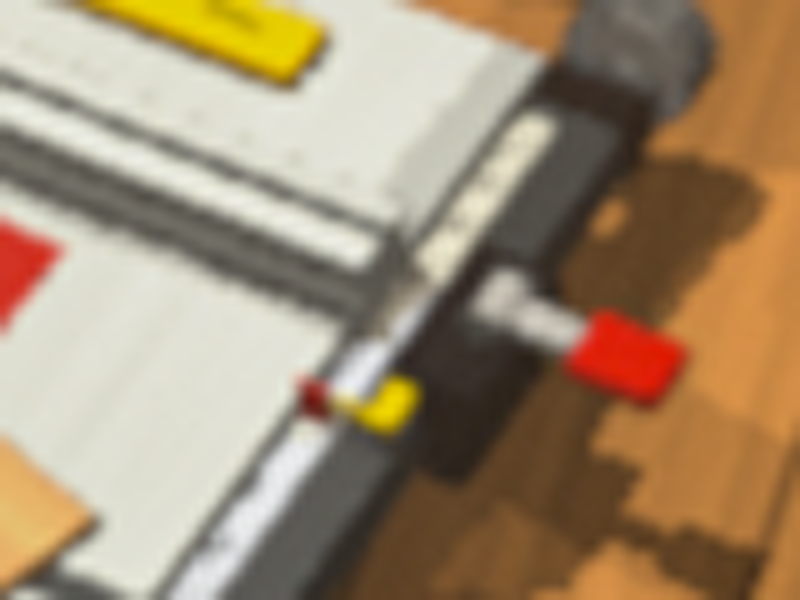

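The lever lies level: the pad is at 147.9 mm against the 147.5 mm expected when locked. The fence has not moved (lines at 112.4 and 124.6 mm, as before the press), and the pointer needle meets the fin at crop px (325,400). I'm handing in.

```bash
python3 -c "
from station import *
print(finish_job())"
```

```text
the job is handed in; nothing more can be done
None
```

I rolled the wheel with the closed fingertip until the pointer stood on the gauge mark. Then I pressed the lock lever down, moved clear and handed in at about 20 s of the 64 s; no verdict was reported.

- **Pointer:** in the last top picture it sits about 0.4 mm (± 0.5 mm) short of the mark, and the side view agrees. The initial gap measured about 12.9 mm, and the fence edges show about 12.6 mm of travel.
- **Lever:** the fingertip met the stop at 147.5 mm with about 19 N. The network put the pad at 147.9 mm afterwards, which matches the locked position. The fence edges did not move during the press.
- **Forces:** the largest reading at the end of any move was about 21 N, while pressing the lever. On the wheel they were about 5 to 14 N.
- **Readings that disagreed:** at the start the networks' points gave a gap of only about 8.5 mm, so I relied on colour positions in the top view and on the fence lines. My first colour-based travel estimate from the side camera, about 10 mm against 9.3 mm, was thrown off by the arm's shadow, and I dropped it.
- **Not checked:** I did not measure the loose objects again at the end. I noticed no touch on the way, and the push stick and offcut show no shift in the part of them visible in the last side crop.

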